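# Gauge the pocket floor of a milled housing and clamp the height gauge

### The job

A milled aluminium housing stands under the depth rod of the height gauge. Gently lower the gauge's slide until the rod rests on the floor of the pocket, then push the clamp lever down fully so that the slide is locked at that height. Leave both housings and the other things on the bench where they are.

Things in the scene. Friction and masses are not known exactly. Their poses are not given: they have to be found in the camera images.
- plate: black granite surface plate, 250 (x) x 400 (y) x 50 mm, fixed on the bench; origin at the centre of its underside, z up. Its flat top carries the gauge and both housings
- gauge: height gauge fixed on the plate: painted cast base 86 x 100 mm, 34 mm high with the column's foot, and a flat steel column 10 (x) x 28 (y) mm that stands on the gauge's z axis and ends 202 mm above the plate. Origin: centre line of the column at the plate's top surface. Axes: z up; +x is the side with the readout and the clamp lever; -y is the way the arm with the depth rod points (the rod stands 115 mm from the column's centre line); +y is the way the lever's handle points
- slide (a joint): slide of the gauge on its column, m: 0 = top of its travel, grows as it is lowered, end stop at 0.063 (the rod would then touch the bare plate). Counterbalanced: it stays where it is left; moving it takes about 6 N while the clamp is open and about 30 N once the clamp is down. The slide is a steel block 40 (x) x 52 (y) x 80 mm on the column, with a grey readout on its +x face and an arm 16 mm high, its middle 41 mm below the top of the cap
- rod_tip (a point): lower end of the depth rod (steel, 6 mm in diameter, upright), which moves with the slide; at slide = 0 it is 62 mm above the plate. The rod sticks out 90 mm below the holder that carries it
- cap_top (a point): centre of the flat top of the rod's thumb cap (disc 26 mm in diameter, 8 mm thick), straight above the rod, 143 mm above its tip; free space above it; made for pressing the slide down. It moves with the slide. Come down slowly: at 25 mm/s the rod lands with less than 22 N, at 60 mm/s with 40 to 60 N, which is too hard
- clamp (a joint): clamp lever on the +x side of the slide, rad: 0 = open, handle raised 30 degrees above level; it grows as the handle is pushed down; 0.72 = end stop, handle 11 degrees below level. It turns with 2 to 6 N on the handle; from about 0.4 on it grips the column; it stays where it is left. Locked means pushed down on or close to the end stop, beyond 0.58. Open at the start, between 0 and 0.15
- lever_pivot (a point): turning axis of the clamp lever (the axis lies along the gauge's x), in the middle of the handle's thickness, 44 mm from the column's centre line on the +x side, 10 mm below the top of the slide (21 mm below the top of the cap); it moves with the slide
- lever_end (a point): centre of the ball (14 mm in diameter) at the end of the lever's black handle (11 mm in diameter), 70 mm from the pivot; the handle points to the gauge's +y and up, in a plane normal to the gauge's x
- housing_deep: milled aluminium housing, 92 (x) x 72 (y) x 38 mm high, open pocket on top: walls 5 mm, floor 5 mm thick (pocket 33 mm deep), 8 mm square bosses in the pocket's corners, a brass connector 10 mm long on each x end; loose, about 0.27 kg. Origin: centre of its underside. It stands either under the rod or beside, on the plate
- housing_shallow: the other milled aluminium housing, same make but 80 (x) x 62 (y) x 30 mm high with a floor 14 mm thick (pocket 16 mm deep); loose, about 0.25 kg. Origin: centre of its underside. One of the two housings stands under the rod, the other is only a bystander
- screwdriver: screwdriver 150 mm long lying on the bench beside the plate, to the robot's right; leave alone
- multimeter: hand multimeter, 150 x 76 x 40 mm, lying on the bench to the robot's right; leave alone
- bottle: water bottle, 64 mm in diameter, 210 mm high, standing on the bench to the robot's left; leave alone
Mind the look-alikes: they are no part of the job. Leave any green or orange look-alike of the housing_deep alone.

How it is judged (in metres and radians):
On the way, in this order (a step that is already met when the one before it is completed fails the run):
1. the rod rests on the pocket floor of the housing under it, the clamp still open (value of joint clamp below 0.4 rad and ((z of rod_tip in the frame of housing_deep between 0.0035 and 0.0065 m and horizontal distance between rod_tip and housing_deep below 0.03 m) or (z of rod_tip in the frame of housing_shallow between 0.0125 and 0.0155 m and horizontal distance between rod_tip and housing_shallow below 0.03 m))), for 0.2 s.
2. the clamp lever is pushed down (value of joint clamp above 0.58 rad), for 0.2 s.
At the end, for the whole second after the job is handed in: The rod's tip is within 1.5 mm of the height of the pocket floor of the housing that stands under it, inside its pocket; the clamp lever is down, beyond 0.58 rad (end stop at 0.72); both housings are at rest within 15 mm of where they stood (((z of rod_tip in the frame of housing_deep between 0.0035 and 0.0065 m and horizontal distance between rod_tip and housing_deep below 0.03 m) or (z of rod_tip in the frame of housing_shallow between 0.0125 and 0.0155 m and horizontal distance between rod_tip and housing_shallow below 0.03 m)) and value of joint clamp above 0.58 rad and distance of each of housing_deep, housing_shallow from where it was at the start of the episode below 0.015 m and linear speed of each of housing_deep, housing_shallow below 0.01 m/s); the robot touches nothing.
It fails at once if the rod is forced down on a housing with more than 50 N (contact force between any of housing_deep, housing_shallow and gauge above 50 N).
It fails at once if a housing is shoved more than 15 mm (distance of any of housing_deep, housing_shallow from where it was at the start of the episode above 0.015 m).
It fails at once if the screwdriver, the multimeter or the bottle is knocked away (more than 30 mm) (distance of any of screwdriver, multimeter, bottle from where it was at the start of the episode above 0.03 m).
It also fails if it takes over 40 s, if anything falls off the work surface, if the arm or the gripper's body presses on something with over 40 N, if the wrist force passes 120 N, or if a joint passes its speed limit or range.

### The arm

A 6-joint arm with a two-finger parallel gripper is mounted at the origin on the work surface. World frame = base frame: x ahead of the robot, y to its left, z up, the work surface at z = 0. Lengths are in mm, angles in degrees, forces in N, time in s.
With the tool pointing down it reaches from about 350 to 850 mm from the base axis. Payload 8.1 kg.
Tool frame: the origin (TCP) lies at the very end of the fingers, on their centre line; the grasp point (between the pads) lies 19 mm behind it; z points along the fingers, y is the line along which they close (so a half turn about z gives the same grasp; the last joint's range is limited). The gripper opens to 85 mm and grips with 20 to 120 N. Pads are 22 mm wide; open, the fingers measure 114 mm over their backs; the gripper's body (76 mm by 85 mm) begins 54 mm behind the grasp point. The pads swing forward as they close: fully open they stand 13 mm farther back than shut.
Start: joints at [-81.268, 7.471, 85.268, -0, 87.261, -4.893], TCP at [141.359, -583.115, 231.292] pointing down, gripper open.
Joint ranges: [-169.43, 169.43], [-51.17, 129.36], [1.28, 143.12], [-76.62, 256.62], [0, 156.53], [-152.29, 152.29]. Speed limits (degrees/s): [136.94, 136.94, 159.86, 180, 180, 180].

### API

Orientations are given as [roll, pitch, yaw] about the fixed x, y, z axes, in that order (R = Rz(yaw) Ry(pitch) Rx(roll)).
In Python, from bench import * gives the robot as it stands.
- The arm moves only by the tool play_rows, never from a script. Its argument "increments" is a list of rows, each a list of 3 entries, a list of its own where there are three numbers: the gripper's target within -1 to 1 (fully open at 1, half-way at 0, shut at -1), then the shift along the tool's x, y, z in mm, then the turn about the tool's z in rad. A call has 1 to 12 rows; each row shifts and turns the commanded pose from where the row before left it, along the tool's axes as they then stand; what a row does not reach is not made up. A row lasts 1/12 s, in which the tool goes at most 41.7 mm and 7.16 degrees, less where a joint would pass 70% of its speed; a pose out of reach is approached as far as the arm can. A call is refused whole if a number of a shift passes 41.7 or a number of a turn 0.125, either way. A call with a gripper value outside its range is refused whole. The fingers move at their own pace and stop on an object; "force" is the grip in N (left out, the last holds). Time passes only in rows, so rows that do not move let the fingers close. It gives the time, the measured TCP pose, the force, the opening and the grip force at its end, in the units of the state.
- sense(): the state, without advancing time (a new reading comes with each control period).
- snapshot(name): name is "scene" or "top" or "wrist"; returns a dict with "color" (400x640x3 uint8, red, green, blue), "intrinsics" (3x3 intrinsics, pixels), "world_from_camera" (4x4, takes a point from camera to world coordinates). Camera axes: x right, y down, z forward; pixel columns grow to the right and rows downward; lengths in mm; the calibration is good to about 2 mm. The wrist camera is an equidistant fisheye: a pixel r from the principal point sees the ray r / f radians off the axis. A picture is of the moment at which its call begins. There is no depth.
- hand_in(): hands the job in; it is judged then, once.
Trained networks look in a picture, given as the dict that the camera call returned (one of the last four; its "shot" number tells which), for a name from the list of things; names that differ only in an ending like _2 or _b are one class to them, and where a whole thing is asked for, a point or a joint stands for the part that bears it (a point fixed in the world has none). Each returns a list of dicts, best first, with "p" (0 to 1); they miss things now and then, are a little off and sometimes report something else, mostly with a low value. They report only what shows in the picture. A call takes as long as a camera call. They do not tell look-alikes from the thing itself.
- find_in(query, picture): "xyz" ([x, y, z] in mm, in the coordinates of the camera as it stood for that picture, good to about 4 mm: the middle of the surface that is visible of it).
- regions_of(query, picture): "mask" (400x640 bool, what is visible of it).
- pinpoint(query, picture): "xyz" ([x, y, z] in mm, in the coordinates of the camera as it stood for that picture, good to about 4 mm: a listed point, or the origin of a listed thing).
The state is a dict: "time": time; "joint_pos": joint angles; "qd": joint speeds; "joint_efforts": joint torques, N m; "tool_pos": TCP position; "tcp_rot": TCP orientation; "ft_force": force on the tool from outside, world axes, zero at the start; "wrist_torque": the same for the moment, N m; "finger_gap": finger opening in mm; "grip_force": force on a finger pad.
Only numpy, scipy, OpenCV 4.12 (cv2) and the standard library are available. Lean on these libraries where they do the work, as an engineer would, in place of code of your own. Each camera call takes 0.05 s, during which the arm holds its last target. There are 200 camera calls.

## Working session

There is one attempt and no reset: what is moved stays moved. The work goes in short steps, Python scripts to look and compute and a tool call to move; the robot and the scene stay as the last step left them, time stands still between calls to the robot, and variables do not carry over. Pictures are saved under pics/ and viewed, at most 10 in all, crops included, and the job is handed in when it is done.

Besides the shell and the picture viewer there is one more tool, called after "Call:" by a JSON object that holds its "fn" and its "kwargs". play_rows: Moves the arm, as the interface text tells. Its arguments: {"type":"object","properties":{"increments":{"type":"array","items":{"type":"array"}},"force":{"type":"number"}},"required":["increments"]}

```bash
mkdir -p pics; cat > h.py <<'E'
from bench import *
import numpy as np, cv2
def w(s,p): return (s["world_from_camera"]@np.r_[np.array(p,float),1])[:3].round(1)
def save(s,n): cv2.imwrite(f"pics/{n}.png",cv2.cvtColor(s["color"],cv2.COLOR_RGB2BGR))
E
python3 - <<'E'
from h import *
s=sense(); print(s["tool_pos"],s["tcp_rot"],s["time"],s["ft_force"])
for c in ["scene","top"]:
    p=snapshot(c); save(p,c+"1")
    for q in ["gauge","cap_top","rod_tip","lever_pivot","lever_end","housing_deep","housing_shallow","plate","bottle"]:
        print(c,q,[(w(p,d["xyz"]).tolist(),round(d["p"],2)) for d in pinpoint(q,p)[:3]])
E
```

```text
[ 141.29365964 -582.55136234  230.23494927] [-1.79893069e+02 -8.66652930e-03  1.36254943e+01] 0.0 [1.03541812 0.41174632 0.56464556]
scene gauge [([528.6, 107.9, 53.8], 0.6)]
scene cap_top [([541.3, -8.5, 260.6], 0.65)]
scene rod_tip [([540.7, -4.7, 111.4], 0.95), ([529.4, 106.0, 51.1], 0.24)]
scene lever_pivot [([574.6, 109.8, 231.5], 0.41)]
scene lever_end [([566.1, 174.1, 270.7], 0.44)]
scene housing_deep [([777.0, -70.8, 1.3], 0.72), ([632.5, -343.0, 4.0], 0.62), ([551.2, -141.0, 51.9], 0.57)]
scene housing_shallow [([541.1, -7.7, 51.9], 0.63)]
scene plate [([519.9, -15.2, 1.1], 0.87)]
scene bottle [([405.0, 462.1, -0.7], 0.86)]
top gauge [([528.7, 110.9, 50.2], 0.96)]
top cap_top [([544.3, -5.2, 253.5], 0.98)]
top rod_tip []
top lever_pivot [([573.4, 114.1, 229.9], 0.67)]
top lever_end [([567.3, 168.6, 266.4], 0.48)]
top housing_deep [([778.3, -70.0, 1.2], 0.8), ([638.4, -346.5, -2.3], 0.76), ([557.9, -137.3, 53.9], 0.67)]
top housing_shallow [([541.0, -3.0, 47.0], 0.82), ([405.7, 465.8, 1.3], 0.38)]
top plate [([523.9, -13.8, 5.6], 0.8)]
top bottle [([408.3, 466.4, 1.5], 0.57), ([576.5, 113.0, 230.2], 0.42)]
```

View pics/scene1.png

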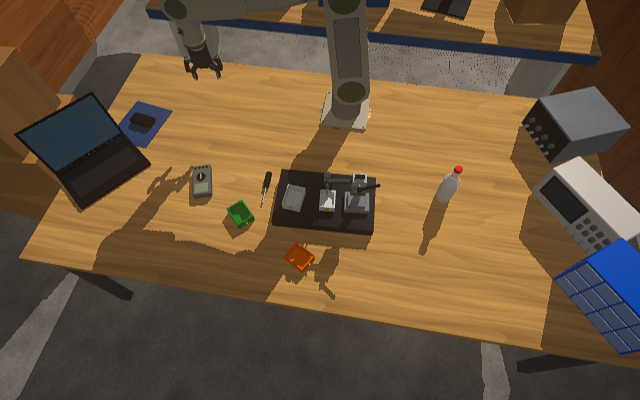

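View pics/top1.png

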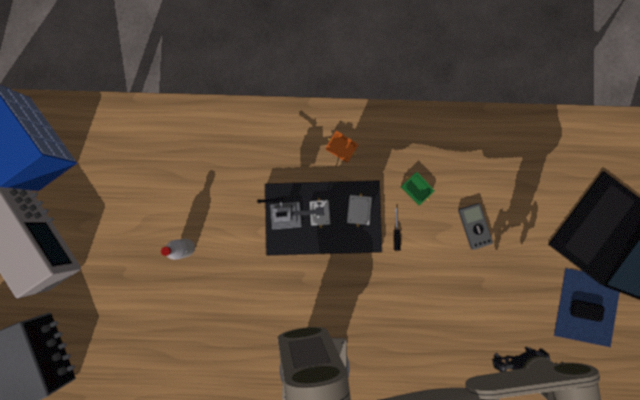

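The scene shows the gauge with the lever at about (371,185). Under its rod at (327,200) stands the smaller aluminium housing. The other aluminium housing, at (293,197), is the bystander. The green one (240,212) and the orange one (299,257) are look-alikes off the plate. In the top view the cap is at (318,211) and the lever end at (262,200). The points agree with the sizes given: the rod is 115 mm from the column, and the cap is 255 mm up. Next I close the fingers and move above the cap.

Call:
{"fn": "play_rows", "kwargs": {"increments": [[-1, [22, -19.4, -10], 0], [-1, [22, -19.4, -10], 0], [-1, [22, -19.4, -10], 0], [-1, [22, -19.4, -10], 0], [-1, [22, -19.4, -10], 0], [-1, [22, -19.4, -10], 0], [-1, [22, -19.4, -10], 0], [-1, [22, -19.4, -10], 0], [-1, [22, -19.4, -10], 0], [-1, [22, -19.4, -10], 0], [-1, [22, -19.4, 0], 0], [-1, [22, -19.4, 0], 0]], "force": 40}}

```text
time: 2.0
tool_pos: [343.9, -293.7, 332.5]
tcp_rot: [179.9, -0.1, 13.6]
ft_force: [-0.1, 0.2, -0.0]
finger_gap: -0.0
grip_force: 0.0
```

Call:
{"fn": "play_rows", "kwargs": {"increments": [[-1, [22, -19.4, 0], 0], [-1, [22, -19.4, 0], 0], [-1, [22, -19.4, 0], 0], [-1, [22, -19.4, 0], 0], [-1, [22, -19.4, 0], 0], [-1, [22, -19.4, 0], 0], [-1, [22, -19.4, 0], 0], [-1, [22, -19.4, 0], 0], [-1, [22, -19.4, 0], 0], [-1, [0, 0, 0], 0], [-1, [0, 0, 0], 0]]}}

```text
time: 2.92
tool_pos: [494.8, -77.1, 331.1]
tcp_rot: [-180.0, 0.0, 13.8]
ft_force: [-0.5, -1.0, 0.2]
finger_gap: -0.2
grip_force: 0.0
```

Close look from here with the wrist camera.

```bash
python3 - <<'E'
from h import *
p=snapshot("wrist"); save(p,"wrist1"); K=p["intrinsics"]; print(sense()["tool_pos"])
P=[p,snapshot("scene"),snapshot("top")]
for p in P:
    for q in ["gauge","cap_top","rod_tip","lever_pivot","lever_end","housing_deep","housing_shallow"]:
        print(q,[(w(p,d["xyz"]).tolist(),round(d["p"],2)) for d in pinpoint(q,p)[:2]])
E
```

```text
[494.37701621 -78.08305966 331.17382686]
gauge [([579.8, 112.3, 232.2], 0.31)]
cap_top [([529.3, 108.2, 49.8], 0.51)]
rod_tip [([546.6, -5.2, 108.2], 0.91), ([529.4, 107.0, 48.1], 0.66)]
lever_pivot [([577.6, 109.9, 229.4], 0.68)]
lever_end [([564.9, 172.9, 267.7], 0.58)]
housing_deep [([552.8, -138.2, 47.7], 0.62), ([637.5, -342.5, 0.2], 0.6)]
housing_shallow [([535.9, -0.2, 50.2], 0.97)]
gauge [([530.2, 109.0, 51.1], 0.81), ([523.7, -16.2, 2.3], 0.48)]
cap_top [([540.6, -7.6, 256.9], 0.86), ([540.0, -4.6, 111.1], 0.62)]
rod_tip [([540.3, -4.8, 110.8], 0.92), ([550.6, -142.5, 48.3], 0.74)]
lever_pivot [([574.3, 111.6, 231.6], 0.4), ([554.5, -140.9, 52.1], 0.34)]
lever_end [([564.6, 174.4, 273.0], 0.44)]
housing_deep [([779.2, -74.9, 2.3], 0.88), ([633.1, -341.2, 2.2], 0.69)]
housing_shallow [([541.0, -6.5, 51.4], 0.69)]
gauge [([528.1, 111.3, 54.0], 0.77)]
cap_top [([538.8, -2.5, 253.4], 0.91), ([406.3, 464.4, 3.9], 0.19)]
rod_tip [([523.5, -13.0, 3.3], 0.68)]
lever_pivot [([572.6, 115.8, 232.2], 0.62), ([495.4, -273.8, -4.5], 0.42)]
lever_end [([495.4, -276.2, 0.9], 0.57), ([565.6, 167.8, 266.8], 0.56)]
housing_deep [([777.2, -75.7, 4.4], 0.82), ([639.6, -346.9, -1.9], 0.74)]
housing_shallow [([540.7, -3.5, 44.6], 0.51)]
```

View pics/wrist1.png

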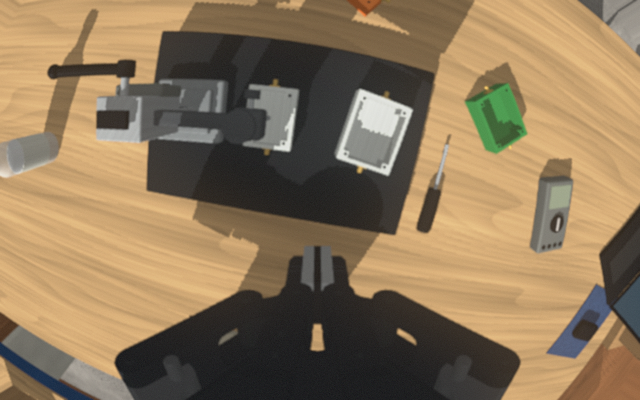

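The wrist view shows the cap at (240,125), above the smaller housing at (272,118). The larger housing, at (375,130), is clear of it. The estimates agree on the cap at (541.5, -5, 255). Now moving over it.

Call:
{"fn": "play_rows", "kwargs": {"increments": [[-1, [16, -15, 0], 0], [-1, [16, -15, 0], 0], [-1, [16, -15, 0], 0], [-1, [15, -14, 0], 0], [-1, [0, 0, 14], 0], [-1, [0, 0, 14], 0], [-1, [0, 0, 14], 0], [-1, [0, 0, 13], 0], [-1, [0, 0, 5], 0], [-1, [0, 0, 0], 0], [-1, [0, 0, 0], 0]]}}

```text
time: 5.03
tool_pos: [541.7, -6.3, 271.5]
tcp_rot: [-180.0, 0.0, 13.6]
ft_force: [-0.2, -0.3, 0.7]
finger_gap: -0.1
grip_force: 0.0
```

Call:
{"fn": "play_rows", "kwargs": {"increments": [[-1, [0, 0, 2], 0], [-1, [0, 0, 2], 0], [-1, [0, 0, 2], 0], [-1, [0, 0, 2], 0], [-1, [0, 0, 2], 0], [-1, [0, 0, 2], 0], [-1, [0, 0, 2], 0], [-1, [0, 0, 2], 0], [-1, [0, 0, 2], 0]]}}

```text
time: 5.78
tool_pos: [541.7, -6.2, 253.0]
tcp_rot: [-180.0, 0.0, 13.6]
ft_force: [0.2, -0.1, -0.6]
finger_gap: 0.0
grip_force: 0.0
```

```bash
python3 - <<'E'
from h import *
p=snapshot("scene"); c=p["color"][150:250,270:400]
cv2.imwrite("pics/c1.png",cv2.resize(c[:,:,::-1],None,fx=6,fy=6,interpolation=cv2.INTER_CUBIC)[:600])
s=sense();print(s["tool_pos"],s["ft_force"])
for q in ["cap_top","rod_tip"]: print(q,[(w(p,d["xyz"]).tolist(),round(d["p"],2)) for d in pinpoint(q,p)[:2]])
E
```

```text
[541.6714112   -6.18641347 252.7890746 ] [-0.36563839  0.3336155  -0.18197932]
cap_top [([543.0, -7.1, 255.9], 0.85)]
rod_tip [([540.1, -4.1, 109.6], 0.71)]
```

View pics/c1.png

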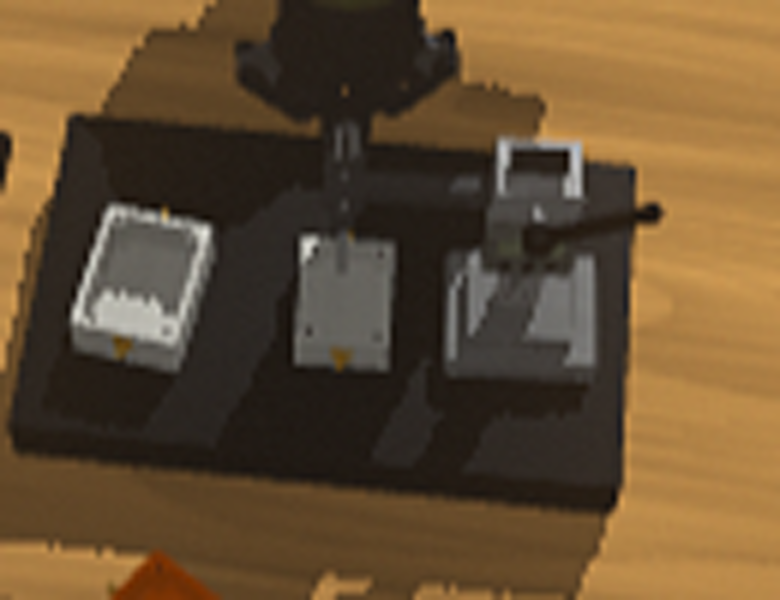

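The crop shows the closed fingers over the cap at (343,205), the rod going into the smaller housing at (343,270), and the lever up at (650,212). There's no contact force yet, so I continue down slowly.

Call:
{"fn": "play_rows", "kwargs": {"increments": [[-1, [0, 0, 2], 0], [-1, [0, 0, 2], 0], [-1, [0, 0, 2], 0], [-1, [0, 0, 2], 0], [-1, [0, 0, 2], 0]]}}

```text
time: 6.35
tool_pos: [541.9, -6.2, 244.2]
tcp_rot: [180.0, -0.1, 13.6]
ft_force: [-3.0, -0.0, 5.9]
finger_gap: -0.1
grip_force: 3.1
```

Call:
{"fn": "play_rows", "kwargs": {"increments": [[-1, [0, 0, 2], 0], [-1, [0, 0, 2], 0], [-1, [0, 0, 2], 0], [-1, [0, 0, 2], 0], [-1, [0, 0, 2], 0], [-1, [0, 0, 2], 0], [-1, [0, 0, 2], 0], [-1, [0, 0, 2], 0], [-1, [0, 0, 2], 0], [-1, [0, 0, 2], 0], [-1, [0, 0, 2], 0], [-1, [0, 0, 2], 0]]}}

```text
time: 7.35
tool_pos: [541.9, -6.2, 220.1]
tcp_rot: [180.0, -0.0, 13.6]
ft_force: [-1.6, -0.3, 6.5]
finger_gap: -0.2
grip_force: 3.1
```

Call:
{"fn": "play_rows", "kwargs": {"increments": [[-1, [0, 0, 1.5], 0], [-1, [0, 0, 1.5], 0], [-1, [0, 0, 1.5], 0], [-1, [0, 0, 1.5], 0]]}}

```text
time: 7.68
tool_pos: [541.9, -6.2, 214.2]
tcp_rot: [180.0, -0.0, 13.6]
ft_force: [-2.3, -0.1, 6.4]
finger_gap: 0.2
grip_force: 3.1
```

Call:
{"fn": "play_rows", "kwargs": {"increments": [[-1, [0, 0, 1], 0], [-1, [0, 0, 1], 0], [-1, [0, 0, 1], 0], [-1, [0, 0, 1], 0]]}}

```text
time: 8.02
tool_pos: [541.9, -6.2, 210.2]
tcp_rot: [180.0, -0.0, 13.6]
ft_force: [-3.7, -0.3, 6.4]
finger_gap: -0.2
grip_force: 3.1
```

Call:
{"fn": "play_rows", "kwargs": {"increments": [[-1, [0, 0, 1], 0], [-1, [0, 0, 1], 0]]}}

```text
time: 8.18
tool_pos: [541.9, -6.2, 208.2]
tcp_rot: [180.0, -0.0, 13.6]
ft_force: [-4.0, 0.6, 5.2]
finger_gap: -0.0
grip_force: 3.1
```

Call:
{"fn": "play_rows", "kwargs": {"increments": [[-1, [0, 0, 0.7], 0], [-1, [0, 0, 0.7], 0]]}}

```text
time: 8.35
tool_pos: [541.9, -6.2, 206.9]
tcp_rot: [180.0, -0.0, 13.6]
ft_force: [-3.9, 0.1, 12.0]
finger_gap: 0.3
grip_force: 6.0
```

Call:
{"fn": "play_rows", "kwargs": {"increments": [[-1, [0, 0, 0.5], 0]]}}

```text
time: 8.43
tool_pos: [541.9, -6.2, 206.8]
tcp_rot: [180.0, -0.1, 13.6]
ft_force: [-7.0, 0.9, 12.9]
finger_gap: -0.1
grip_force: 6.3
```

The rod landed at cap height 206.8, against an expected 207 for the shallow housing. I hold briefly, then lift away and view the lever.

Call:
{"fn": "play_rows", "kwargs": {"increments": [[-1, [0, 0, 0], 0], [-1, [0, 0, 0], 0], [-1, [0, 0, 0], 0], [-1, [0, 0, -10], 0], [-1, [0, 0, -25], 0], [-1, [0, 0, -25], 0], [-1, [0, 0, -25], 0], [-1, [0, 0, -15], 0], [-1, [0, 0, 0], 0], [-1, [0, 0, 0], 0]]}}

```text
time: 9.27
tool_pos: [542.3, -6.2, 306.5]
tcp_rot: [180.0, -0.1, 13.6]
ft_force: [0.4, 0.1, -1.1]
finger_gap: -0.1
grip_force: 0.0
```

```bash
python3 - <<'E'
from h import *
print(sense()["tool_pos"])
for n in ["wrist","scene","top"]:
    p=snapshot(n)
    for q in ["cap_top","rod_tip","lever_pivot","lever_end"]:
        print(n,q,[(w(p,d["xyz"]).tolist(),round(d["p"],2)) for d in pinpoint(q,p)[:2]])
E
```

```text
[542.33869227  -6.23142127 306.52492926]
wrist cap_top [([544.8, -1.1, 209.3], 0.89)]
wrist rod_tip [([567.7, 171.9, 219.9], 0.74), ([545.2, -5.9, 63.6], 0.66)]
wrist lever_pivot [([574.7, 111.3, 188.8], 0.77)]
wrist lever_end [([567.3, 173.2, 222.4], 0.56)]
scene cap_top [([541.0, -7.4, 208.8], 0.82), ([512.2, -552.2, 4.3], 0.18)]
scene rod_tip [([541.8, -5.1, 64.9], 0.87), ([543.3, -4.7, 209.4], 0.64)]
scene lever_pivot [([574.6, 112.1, 185.1], 0.66), ([488.6, -270.8, -0.3], 0.39)]
scene lever_end [([567.9, 175.0, 223.5], 0.42)]
top cap_top []
top rod_tip []
top lever_pivot [([531.4, 109.5, 53.8], 0.7), ([573.4, 114.9, 184.3], 0.61)]
top lever_end [([566.5, 169.9, 223.0], 0.43), ([574.2, 113.2, 185.9], 0.4)]
```

The rod tip is at 64 (pocket floor 50+14). The lever end is at (567,172,222) and the pivot at (574.5,112,186), so the handle is at about 30° and the clamp is open. I go above the handle's ball.

Call:
{"fn": "play_rows", "kwargs": {"increments": [[-1, [8.4, -21.6, 0], 0], [-1, [8.4, -21.6, 0], 0], [-1, [8.4, -21.6, 0], 0], [-1, [8.4, -21.6, 0], 0], [-1, [8.4, -21.6, 0], 0], [-1, [8.4, -21.6, 0], 0], [-1, [8.4, -21.6, 0], 0], [-1, [8.4, -21.6, 0], 0], [-1, [0, 0, 0], 0], [-1, [0, 0, 0], 0]]}}

```text
time: 10.85
tool_pos: [566.2, 178.5, 305.1]
tcp_rot: [180.0, 0.0, 13.7]
ft_force: [0.2, -0.2, 0.2]
finger_gap: -0.1
grip_force: 0.0
```

Call:
{"fn": "play_rows", "kwargs": {"increments": [[-1, [0, 0, 12], 0], [-1, [0, 0, 15], 0], [-1, [0, 0, 15], 0], [-1, [0, 0, 15], 0], [-1, [0, 0, 10], 0], [-1, [0, 0, 3], 0], [-1, [0, 0, 3], 0], [-1, [0, 0, 3], 0], [-1, [0, 0, 3], 0]]}}

```text
time: 11.6
tool_pos: [566.9, 177.5, 227.2]
tcp_rot: [180.0, -0.1, 13.6]
ft_force: [0.8, -0.1, 0.2]
finger_gap: 0.0
grip_force: 0.0
```

Call:
{"fn": "play_rows", "kwargs": {"increments": [[-1, [0, 0, 2], 0], [-1, [0, 0, 2], 0], [-1, [0, 0, 2], 0], [-1, [0, 0, 2], 0], [-1, [0, 0, 2], 0], [-1, [0, 0, 2], 0]]}}

```text
time: 12.1
tool_pos: [566.5, 177.7, 214.4]
tcp_rot: [180.0, -0.0, 13.6]
ft_force: [0.8, 2.2, 2.7]
finger_gap: 0.0
grip_force: 1.5
```

Call:
{"fn": "play_rows", "kwargs": {"increments": [[-1, [0, 0, 2], 0], [-1, [0, 0, 2], 0], [-1, [0, 0, 2], 0], [-1, [0, 0, 2], 0], [-1, [0, 0, 2], 0], [-1, [0, 0, 2], 0]]}}

```text
time: 12.6
tool_pos: [566.3, 177.5, 202.1]
tcp_rot: [180.0, 0.0, 13.6]
ft_force: [-0.9, 1.4, 3.3]
finger_gap: -0.5
grip_force: 1.3
```

Pushing the lever at about 3 N; continuing to the end stop.

Call:
{"fn": "play_rows", "kwargs": {"increments": [[-1, [0, 0, 2], 0], [-1, [0, 0, 2], 0], [-1, [0, 0, 2], 0], [-1, [0, 0, 2], 0], [-1, [0, 0, 2], 0], [-1, [0, 0, 2], 0], [-1, [0, 0, 2], 0], [-1, [0, 0, 2], 0]]}}

```text
time: 13.27
tool_pos: [566.3, 177.7, 186.3]
tcp_rot: [-180.0, -0.0, 13.6]
ft_force: [-0.6, 2.1, 3.2]
finger_gap: -0.1
grip_force: 1.6
```

Call:
{"fn": "play_rows", "kwargs": {"increments": [[-1, [0, 0, 1], 0], [-1, [0, 0, 1], 0]]}}

```text
time: 13.43
tool_pos: [566.4, 177.6, 184.3]
tcp_rot: [180.0, -0.0, 13.6]
ft_force: [-0.2, 1.3, 3.1]
finger_gap: 0.4
grip_force: 1.7
```

Call:
{"fn": "play_rows", "kwargs": {"increments": [[-1, [0, 0, 1], 0], [-1, [0, 0, 1], 0]]}}

```text
time: 13.6
tool_pos: [566.4, 177.5, 182.4]
tcp_rot: [180.0, -0.0, 13.6]
ft_force: [-0.6, 1.4, 3.3]
finger_gap: -0.2
grip_force: 1.9
```

Call:
{"fn": "play_rows", "kwargs": {"increments": [[-1, [0, 0, 0.7], 0], [-1, [0, 0, 0.7], 0]]}}

```text
time: 13.77
tool_pos: [566.4, 177.4, 181.1]
tcp_rot: [180.0, -0.0, 13.6]
ft_force: [0.2, 1.0, 2.8]
finger_gap: -0.2
grip_force: 2.1
```

Call:
{"fn": "play_rows", "kwargs": {"increments": [[-1, [0, 0, 0.7], 0], [-1, [0, 0, 0.7], 0]]}}

```text
time: 13.93
tool_pos: [566.4, 177.4, 179.7]
tcp_rot: [180.0, -0.0, 13.6]
ft_force: [-0.9, -0.9, 3.4]
finger_gap: -0.5
grip_force: 2.1
```

Call:
{"fn": "play_rows", "kwargs": {"increments": [[-1, [0, 0, 0.6], 0]]}}

```text
time: 14.02
tool_pos: [566.4, 177.4, 179.1]
tcp_rot: [180.0, -0.0, 13.6]
ft_force: [-1.2, -0.3, 6.5]
finger_gap: -0.1
grip_force: 3.2
```

Call:
{"fn": "play_rows", "kwargs": {"increments": [[-1, [0, 0, 0.5], 0], [-1, [0, 0, 0], 0]]}}

```text
time: 14.18
tool_pos: [566.5, 177.4, 179.0]
tcp_rot: [180.0, -0.0, 13.6]
ft_force: [-1.7, -1.0, 5.7]
finger_gap: -0.1
grip_force: 3.2
```

The lever is at its end stop: the tool no longer sinks, and the height matches. I hold, lift and check.

Call:
{"fn": "play_rows", "kwargs": {"increments": [[-1, [0, 0, 0], 0], [-1, [0, 0, 0], 0], [-1, [0, 0, -5], 0], [-1, [0, 0, -20], 0], [-1, [0, 0, -25], 0], [-1, [0, 0, -25], 0], [-1, [0, 0, -25], 0], [-1, [0, 0, -15], 0], [-1, [0, 0, 0], 0], [-1, [0, 0, 0], 0]]}}

```text
time: 15.02
tool_pos: [566.7, 177.6, 294.0]
tcp_rot: [180.0, -0.1, 13.6]
ft_force: [0.5, 0.5, -0.7]
finger_gap: -0.1
grip_force: 0.0
```

```bash
python3 - <<'E'
from h import *
s=sense();print(s["tool_pos"],s["ft_force"])
for n in ["wrist","scene","top"]:
    p=snapshot(n)
    for q in ["cap_top","rod_tip","lever_pivot","lever_end","housing_shallow"]:
        print(n,q,[(w(p,d["xyz"]).tolist(),round(d["p"],2)) for d in pinpoint(q,p)[:2]])
    if n=="scene": cv2.imwrite("pics/c2.png",cv2.resize(p["color"][150:250,270:400,::-1],None,fx=6,fy=6,interpolation=cv2.INTER_CUBIC))
E
```

```text
[566.69497674 177.59019654 293.96584344] [ 0.45235541  0.45313062 -0.74154931]
wrist cap_top [([545.8, -4.2, 211.5], 0.89)]
wrist rod_tip [([541.4, -6.7, 64.0], 0.75), ([406.6, 465.5, -2.0], 0.33)]
wrist lever_pivot [([575.2, 111.1, 184.2], 0.95)]
wrist lever_end [([567.9, 180.1, 177.0], 0.69), ([578.7, 111.1, 187.8], 0.18)]
wrist housing_shallow [([536.9, -2.4, 54.3], 0.95), ([567.4, 178.3, 174.5], 0.22)]
scene cap_top [([540.9, -7.3, 211.7], 0.85)]
scene rod_tip [([540.2, -3.1, 65.3], 0.67), ([537.9, -6.6, 212.4], 0.18)]
scene lever_pivot [([573.4, 112.2, 184.7], 0.61), ([552.4, -140.7, 49.3], 0.26)]
scene lever_end [([566.4, 176.9, 177.2], 0.39)]
scene housing_shallow [([542.8, -5.5, 50.5], 0.61), ([526.1, 108.4, 50.4], 0.4)]
top cap_top [([541.2, -3.0, 207.9], 0.67)]
top rod_tip [([557.1, -139.4, 54.4], 0.17)]
top lever_pivot []
top lever_end [([561.9, 179.7, 175.0], 0.54)]
top housing_shallow [([543.0, -2.5, 46.2], 0.61)]
```

View pics/c2.png

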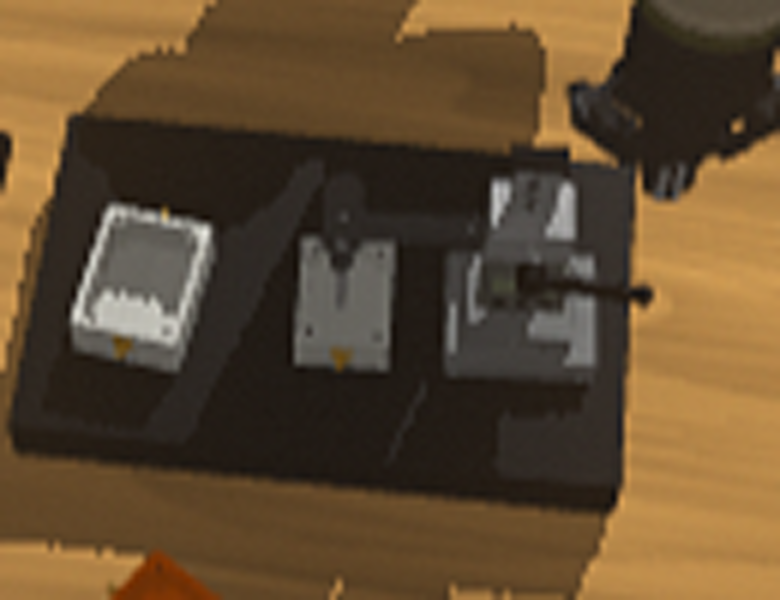

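The crop shows the lever now just below level, ending at (645,294), with the rod in the pocket at (343,290) and both housings unmoved. By arm kinematics the ball centre stood at about z 172 against the pivot at 185.8. That is 11° below level, which is the end stop. The gripper touches nothing.

```bash
python3 -c "
from bench import *
print(hand_in())"
```

```text
the job is handed in; nothing more can be done
None
```

I handed the job in, with no verdict returned: the rod rests on the shallow housing's pocket floor, the clamp lever is down at its end stop by the arm's readings, and neither housing visibly moved.

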